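# Tip-test two lens modules for a loose carriage and sort them

### The job

One of the two closed lens modules lying on the bench has a carriage that was never pinned. Take the long module first, then the short one: lift each off the bench and tip its length about 40 degrees, one end down, so that a loose carriage slides to the end of its slot, then level it again. Set the module with the loose carriage down in the deep rework bin and the sound one in the shallow pass tray, each flat with its slot up, without dropping them, and leave the other things on the bench where they are.

Things in the scene. Friction and masses are not known exactly. Their poses are not given: they have to be found in the camera images.
- long_module_mid (a point): centre of the long lens module, a closed black block 116 mm long, 44 wide, 46 high, lying on its underside, with a white-capped snout (42 mm across, 14 long) on its +x end: 130 mm over all. Point: middle of the 116 mm block, 23 mm above its underside. x: along it to the white cap; z: up, out of the slotted face. About 0.3 kg. Grip it across the 44 mm width.
- short_module_mid (a point): centre of the short lens module, a closed black block 78 mm long, 44 wide, 46 high, lying on its underside, with a white-capped snout (42 mm across, 14 long) on its +x end: 92 mm over all. Point: middle of the 78 mm block, 23 mm above its underside. x: along it to the white cap; z: up, out of the slotted face. About 0.3 kg. Grip it across the 44 mm width.
- long_module_carriage (a joint): carriage of the long module, a bright 16 x 11 mm block seen in the 49 x 14 mm slot on top: m along the module's x, 0 = mid-slot (start), -0.015 to 0.015. If loose it slides to the lower end within 0.5 s when the length is tipped over 20 degrees (30 is sure) and stays there once level; if sound it moves under 3 mm. Just one of the two is loose, either one.
- short_module_carriage (a joint): carriage of the short module, a bright 16 x 11 mm block seen in the 49 x 14 mm slot on top: m along the module's x, 0 = mid-slot (start), -0.015 to 0.015. If loose it slides to the lower end within 0.5 s when the length is tipped over 20 degrees (30 is sure) and stays there once level; if sound it moves under 3 mm. Just one of the two is loose, either one.
- rework_bin: deep black open bin, walls 50 mm high, 190 x 160 mm outside, walls 5 mm thick, floor 5 mm; fixed to the bench. Origin at the centre of its underside, x along the 190 mm side, z up. It may stand on the robot's left or right.
- pass_tray: shallow white open tray, rim 18 mm high, 190 x 160 mm outside, walls 5 mm thick, floor 5 mm; fixed to the bench. Origin at the centre of its underside, x along the 190 mm side, z up. It may stand on the robot's left or right.
- barrel_1: finished round barrel standing on a white foot, 60 mm across, 95 mm high; origin under its centre. Leave alone.
- barrel_2: a second such barrel, 60 mm across, 95 mm high; origin under its centre. Leave alone.
- screwdriver: white electric screwdriver lying on the bench, 195 mm long, 34 mm thick, its length along its x from -70 to 125 mm; origin under its handle. Leave alone.
- pen_pot: white square pen pot, 50 x 50 mm, 75 mm high, with a lower pot 50 mm high joined on its -x side, 90 mm long over both; origin under the taller pot. Leave alone.
Things that resemble listed ones, but are neither listed nor needed, are in the scene too. Leave any green, red or turquoise look-alike of the part that bears short_module_mid alone.

How it is judged (in metres and radians):
On the way, in this order (a step that is already met when the one before it is completed fails the run):
1. the long module is held off the bench with its length tipped more than 30 degrees from level ((angle between long_module_mid's own x axis and vertical below 1.05 rad or angle between long_module_mid's own x axis and vertical above 2.09 rad) and height (world z) of long_module_mid above 0.06 m), for 0.2 s.
2. the short module is held off the bench with its length tipped more than 30 degrees from level ((angle between short_module_mid's own x axis and vertical below 1.05 rad or angle between short_module_mid's own x axis and vertical above 2.09 rad) and height (world z) of short_module_mid above 0.06 m), for 0.2 s.
At the end, for the whole second after the job is handed in: the module whose carriage slid (over 8 mm) lies in the rework bin, the one whose carriage stayed (under 5 mm) in the pass tray; both at rest on the floor, flat within 10 degrees, slot up, centre within 60 mm of the middle along both sides and at most 38 mm above the bench ((((value of joint long_module_carriage above 0.008 m or value of joint long_module_carriage below -0.008 m) and value of joint short_module_carriage between -0.005 and 0.005 m and x of long_module_mid in the frame of rework_bin between -0.06 and 0.06 m and y of long_module_mid in the frame of rework_bin between -0.06 and 0.06 m and height (world z) of each of long_module_mid, short_module_mid below 0.038 m and angle between each of long_module_mid, short_module_mid's own z axis and vertical below 0.175 rad and linear speed of each of long_module, short_module below 0.03 m/s and x of short_module_mid in the frame of pass_tray between -0.06 and 0.06 m and y of short_module_mid in the frame of pass_tray between -0.06 and 0.06 m) or ((value of joint short_module_carriage above 0.008 m or value of joint short_module_carriage below -0.008 m) and value of joint long_module_carriage between -0.005 and 0.005 m and x of short_module_mid in the frame of rework_bin between -0.06 and 0.06 m and y of short_module_mid in the frame of rework_bin between -0.06 and 0.06 m and height (world z) of each of short_module_mid, long_module_mid below 0.038 m and angle between each of short_module_mid, long_module_mid's own z axis and vertical below 0.175 rad and linear speed of each of short_module, long_module below 0.03 m/s and x of long_module_mid in the frame of pass_tray between -0.06 and 0.06 m and y of long_module_mid in the frame of pass_tray between -0.06 and 0.06 m))); the robot touches nothing.
It fails at once if the long module is dropped (falls free of the fingers at more than 0.6 m/s) (linear speed of long_module above 0.6 m/s and contact force between long_module and the fingers below 0.1 N).
It fails at once if the short module is dropped (falls free of the fingers at more than 0.6 m/s) (linear speed of short_module above 0.6 m/s and contact force between short_module and the fingers below 0.1 N).
It fails at once if a barrel, the screwdriver or the pen pot is moved more than 30 mm (distance of any of barrel_1, barrel_2, screwdriver, pen_pot from where it was at the start of the episode above 0.03 m).
It also fails if it takes over 64 s, if anything falls off the work surface, if the arm or the gripper's body presses on something with over 40 N, if the wrist force passes 120 N, or if a joint passes its speed limit or range.

### The arm

A 6-joint arm with a two-finger parallel gripper is mounted at the origin on the work surface. World frame = base frame: x ahead of the robot, y to its left, z up, the work surface at z = 0. Lengths are in mm, angles in rad, forces in N, time in s.
With the tool pointing down it reaches from about 275 to 1000 mm from the base axis. Payload 8.4 kg.
Tool frame: the origin (TCP) lies midway between the tips of the shut fingers; the grasp point (between the pads) lies 19 mm behind it; z points along the fingers, y is the line along which they close (so a half turn about z gives the same grasp; the last joint's range is limited). The gripper opens to 85 mm and grips with 20 to 120 N. Pads are 22 mm wide; open, the fingers measure 114 mm over their backs; the gripper's body (76 mm by 85 mm) begins 54 mm behind the grasp point. The pads swing forward as they close: fully open they stand 13 mm farther back than shut.
Start: joints at [1.297, 0.353, 1.633, -0, 1.155, -0.002], TCP at [167.79, 602.059, 231.281] pointing down, gripper open.
Joint ranges: [-2.63, 2.63], [-0.92, 2.1], [0.06, 2.66], [-1.3, 4.44], [0, 2.69], [-3.02, 3.02]. Speed limits (rad/s): [2.22, 2.22, 2.79, 3.14, 3.14, 3.14].

### API

Orientations are given as [roll, pitch, yaw] about the fixed x, y, z axes, in that order (R = Rz(yaw) Ry(pitch) Rx(roll)).
In Python, from rig import r gives the robot as it stands.
- The arm moves only by the tool servo_tool, never from a script. Its argument "deltas" is a list of rows, each an object of numbers: "x", "y", "z": the shift along the world's x, y, z in mm; "rx", "ry", "rz": the turn, a rotation vector about the world's x, y, z in rad; "gripper": the gripper's target within -1 to 1 (fully open at 1, half-way at 0, shut at -1). A call has 1 to 10 rows; each row is the pose to reach, as a shift and turn from the pose commanded when the call began; what a row does not reach only later rows make up. A row lasts 1/10 s, in which the tool goes at most 50 mm and 8.59 degrees, less where a joint would pass 70% of its speed; a pose out of reach is approached as far as the arm can. A call with a gripper value outside its range is refused whole. The fingers move at their own pace and stop on an object; "newtons" is the grip in N (left out, the last holds). Time passes only in rows, so rows that repeat a pose let the fingers close. It gives the time, the measured TCP pose, the force, the opening and the grip force at its end, in the units of the state.
- r.sense(): the state, without advancing time (a new reading comes with each control period).
- r.grab_frame(name): name is "scene" or "top" or "wrist"; returns the picture (420x560x3 uint8, blue, green, red); there is no depth.
- r.camera_params(name): a dict with "mtx" (3x3 intrinsics, pixels), "D" ([k1, k2, p1, p2, k3] as OpenCV has them; the pictures are not rectified), "eye" and "orientation" of the camera in the world. Camera axes: x right, y down, z forward; pixel columns grow to the right and rows downward; lengths in mm; the calibration is good to about 2 mm. A picture is of the moment at which its call begins: read the wrist's pose just before it. camera_params takes no time and is no camera call; for the wrist camera it gives the pose at the moment of the call.
- r.sign_off(): hands the job in; it is judged then, once.
Trained networks look in the newest picture that a camera, given by its name, has taken for a name from the list of things; names that differ only in an ending like _2 or _b are one class to them, and where a whole thing is asked for, a point or a joint stands for the part that bears it (a point fixed in the world has none). Each returns a list of dicts, best first, with "conf" (0 to 1); they miss things now and then, are a little off and sometimes report something else, mostly with a low value. They report only what shows in the picture. A call takes as long as a camera call. They do not tell look-alikes from the thing itself.
- r.recognise(name, camera): "box" ([left, top, width, height] in pixels, round what is visible of it).
The state is a dict: "clock": time; "qpos": joint angles; "qvel": joint speeds; "joint_efforts": joint torques, N m; "eef_pos": TCP position; "tcp_rot": TCP orientation; "contact_force": force on the tool from outside, world axes, zero at the start; "wrist_torque": the same for the moment, N m; "opening": opening from 0.0 (shut) to 1.0 (fully open); "grasp_force": force on a finger pad.
Only numpy, scipy, OpenCV 4.12 (cv2) and the standard library are available. Lean on these libraries where they do the work, as an engineer would, in place of code of your own. Each camera call takes 0.05 s, during which the arm holds its last target. There are 200 camera calls.

## Working session

There is one attempt and no reset: what is moved stays moved. The work goes in short steps, Python scripts to look and compute and a tool call to move; the robot and the scene stay as the last step left them, time stands still between calls to the robot, and variables do not carry over. Pictures are saved under pics/ and viewed, at most 10 in all, crops included, and the job is handed in when it is done.

Besides the shell and the picture viewer there is one more tool, called after ">>>" by a JSON object that holds its "name" and its "arguments", one argument or row to a line. servo_tool: Moves the arm, as the interface text tells. Its arguments: {"type":"object","properties":{"deltas":{"type":"array","items":{"type":"object","properties":{"x":{"type":"number"},"y":{"type":"number"},"z":{"type":"number"},"rx":{"type":"number"},"ry":{"type":"number"},"rz":{"type":"number"},"gripper":{"type":"number"}}}},"newtons":{"type":"number"}},"required":["deltas"]}

```bash
ls; mkdir -p pics; python3 - <<'E'
from rig import r
import cv2,numpy as np
for c in ("top","scene"):
    im=r.grab_frame(c); cv2.imwrite(f"pics/{c}0.png",im)
    for n in ("long_module_mid","short_module_mid","rework_bin","pass_tray","barrel_1","screwdriver","pen_pot","long_module_carriage"):
        print(c,n,[(d['box'],round(d['conf'],2)) for d in r.recognise(n,c)][:4])
    p=r.camera_params(c);print(p)
print(r.sense())
E
```

```text
pics
top long_module_mid [([241.7, 191.7, 22.5, 56.2], 0.59)]
top short_module_mid [([275.4, 251.7, 40.0, 44.9], 0.93), ([313.4, 195.1, 17.0, 47.0], 0.88), ([346.0, 304.5, 46.7, 21.7], 0.82), ([307.6, 135.3, 33.2, 47.6], 0.58)]
top rework_bin [([109.7, 162.0, 72.4, 89.2], 0.95)]
top pass_tray [([378.1, 171.5, 72.3, 91.9], 0.74), ([359.5, 100.2, 52.6, 62.2], 0.55)]
top barrel_1 [([313.4, 88.2, 22.2, 43.3], 0.98), ([256.8, 97.0, 30.2, 42.3], 0.78)]
top screwdriver [([360.0, 96.4, 53.3, 64.6], 0.96)]
top pen_pot [([164.2, 99.2, 38.2, 47.8], 0.56)]
top long_module_carriage []
{'mtx': array([[394.88871275,   0.        , 286.40301104],
       [  0.        , 394.88871275, 211.39787501],
       [  0.        ,   0.        ,   1.        ]]), 'D': array([-0.08215487,  0.        ,  0.        ,  0.        ,  0.        ]), 'eye': array([363.0851612 ,  -3.92054741, 920.4615705 ]), 'orientation': array([-2.95903701,  0.00784827, -1.59839035])}
scene long_module_mid [([279.6, 210.5, 69.6, 49.2], 0.86)]
scene short_module_mid [([245.1, 180.8, 50.1, 31.6], 0.96), ([313.4, 176.4, 46.2, 27.3], 0.92), ([1
[... 817 characters left out ...]
238989])}
{'clock': 0.9, 'qpos': array([ 1.29659045e+00,  3.52984696e-01,  1.63340063e+00,  1.35467196e-05,
        1.15520106e+00, -2.37578115e-03]), 'qvel': array([ 0.00194085,  0.00156044, -0.00132606,  0.0001791 , -0.00101922,
       -0.00075528]), 'joint_efforts': array([-2.09934547e-05, -6.05154991e+01, -3.42450607e+01, -4.64426091e-05,
        8.63462847e-04,  2.73053686e-06]), 'eef_pos': array([167.79125318, 602.05835392, 231.29026164]), 'tcp_rot': array([ 3.14158635e+00, -1.23786746e-05,  2.86975708e+00]), 'contact_force': array([ 1.18205261, -0.29754217, -0.23435382]), 'wrist_torque': array([-0.02348299,  0.01466008,  0.02172029]), 'grasp_force': 0.0, 'opening': 0.9984927446675929}
```

```bash
python3 - <<'E'
import cv2
a=cv2.imread("pics/top0.png")[80:345,100:465]
cv2.imwrite("pics/top0c.png",cv2.resize(a,None,fx=2.19,fy=2.19,interpolation=cv2.INTER_CUBIC))
E
```

```text
(no output)
```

View pics/top0c.png

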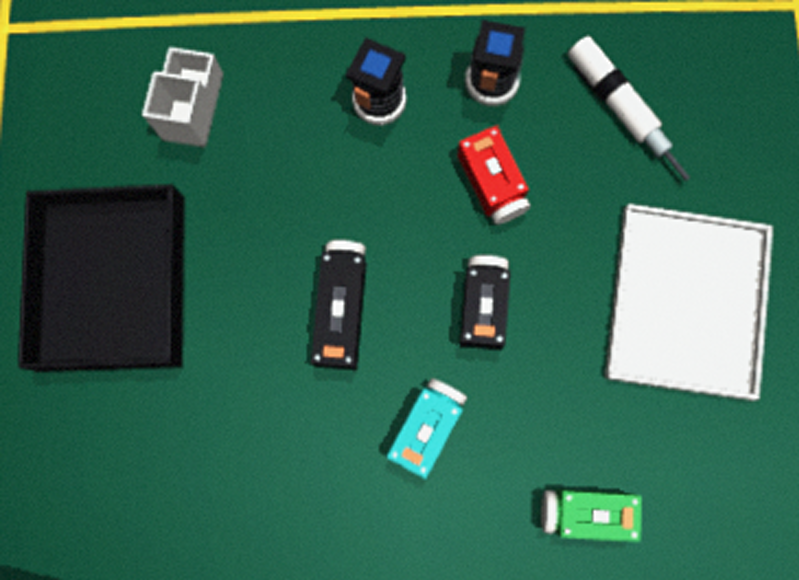

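View pics/scene0.png

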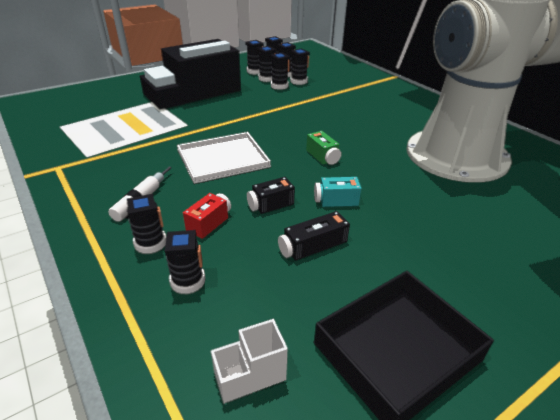

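```bash
cat > h.py <<'E'
from rig import r
import cv2,numpy as np
from scipy.spatial.transform import Rotation as R
def w(cam,px,z):
    p=r.camera_params(cam); px=np.array(px,float).reshape(-1,1,2)
    n=cv2.undistortPoints(px,p['mtx'],p['D']).reshape(-1,2)
    d=np.c_[n,np.ones(len(n))]@R.from_euler('xyz',p['orientation']).as_matrix().T
    e=p['eye']; return e+d*((z-e[2])/d[:,2])[:,None]
E
python3 - <<'E'
from h import *
f=lambda l:np.array(l)/2.19+[100,80]-0.27
np.set_printoptions(precision=1,suppress=True)
for n,l,z in (("long",[(324,260),(358,261),(351,360),(320,358)],46),("short",[(473,267),(503,268),(497,342),(467,340)],46),
 ("bin",[(27,190),(180,186),(182,367),(20,368)],50),("tray",[(628,206),(772,227),(758,398),(609,379)],18),
 ("carr",[(338,308),(486,305)],46)):
    q=w("top",f(l),z); d=(q[0]+q[1]-q[2]-q[3])[:2] if len(q)==4 else [1,0]
    print(n,q[:,:2].tolist(),q.mean(0),np.degrees(np.arctan2(d[1],d[0])))
s=r.sense();print(s['clock'],np.degrees(s['tcp_rot']),r.camera_params("wrist"))
E
```

```text
long [[557.0719347269184, 85.51793277080684], [554.9635728856194, 50.27295284383862], [452.48744344558025, 59.13993051785504], [455.38165226317767, 90.62029227047832]] [505.   71.4  46. ] -3.9141529611563133
short [[545.1472836925852, -68.4049317114241], [543.1980103074227, -99.3536448962548], [466.58859132022667, -89.63390023006768], [469.53147097543854, -59.2040280579341]] [506.1 -79.1  46. ] -7.085171558265231
bin [[642.6081769355142, 403.4095812381547], [640.8312321168484, 237.03931798243593], [449.44207440503135, 230.87981130505182], [452.27576715668215, 400.408422619778]] [546.3 317.9  50. ] 1.37473692416886
tray [[613.7248723931114, -241.60096482441853], [586.2339739176487, -398.5028887620913], [402.24762157946986, -364.42821569623806], [427.4940303749129, -207.82618604307342]] [ 507.4 -303.1   18. ] -10.385309106144373
carr [[506.2853800295925, 71.62540747932243], [505.01790105301194, -80.09083268865824]] [505.7  -4.2  46. ] 0.0
0.9 [180.   -0.  164.4] {'mtx': array([[328.6,   0. , 283.7],
       [  0. , 328.6, 213.3],
       [  0. ,   0. ,   1. ]]), 'D': array([-0.1,  0. ,  0. ,  0. ,  0. ]), 'eye': array([ 94.5, 622. , 374.7]), 'orientation': array([2.8, 0. , 1.3])}
```

>>> {"name": "servo_tool", "arguments": {
  "deltas": [
    {"x":337,"y":-530,"z":-60,"rz":0.205,"gripper":1},
    {"x":337,"y":-530,"z":-60,"rz":0.205,"gripper":1},
    {"x":337,"y":-530,"z":-60,"rz":0.205,"gripper":1},
    {"x":337,"y":-530,"z":-60,"rz":0.205,"gripper":1},
    {"x":337,"y":-530,"z":-60,"rz":0.205,"gripper":1},
    {"x":337,"y":-530,"z":-60,"rz":0.205,"gripper":1},
    {"x":337,"y":-530,"z":-60,"rz":0.205,"gripper":1},
    {"x":337,"y":-530,"z":-60,"rz":0.205,"gripper":1},
    {"x":337,"y":-530,"z":-60,"rz":0.205,"gripper":1},
    {"x":337,"y":-530,"z":-60,"rz":0.205,"gripper":1}
  ]
}}

```text
invalid input
```

>>> {"name": "servo_tool", "arguments": {
  "deltas": [
    {"x":337,"y":-530,"z":-60,"rx":0,"ry":0,"rz":0.205,"gripper":1},
    {"x":337,"y":-530,"z":-60,"rx":0,"ry":0,"rz":0.205,"gripper":1}
  ],
  "newtons": 60
}}

```text
clock: 1.1
eef_pos: [221.2, 517.7, 221.5]
tcp_rot: [3.141, 0.0, 3.082]
contact_force: [0.7, -1.0, -0.7]
opening: 1.002
grasp_force: 0.0
```

>>> {"name": "servo_tool", "arguments": {
  "deltas": [
    {"x":284,"y":-447,"z":-61,"rx":0,"ry":0,"rz":0,"gripper":1},
    {"x":284,"y":-447,"z":-61,"rx":0,"ry":0,"rz":0,"gripper":1},
    {"x":284,"y":-447,"z":-61,"rx":0,"ry":0,"rz":0,"gripper":1},
    {"x":284,"y":-447,"z":-61,"rx":0,"ry":0,"rz":0,"gripper":1},
    {"x":284,"y":-447,"z":-61,"rx":0,"ry":0,"rz":0,"gripper":1},
    {"x":284,"y":-447,"z":-61,"rx":0,"ry":0,"rz":0,"gripper":1},
    {"x":284,"y":-447,"z":-61,"rx":0,"ry":0,"rz":0,"gripper":1},
    {"x":284,"y":-447,"z":-61,"rx":0,"ry":0,"rz":0,"gripper":1},
    {"x":284,"y":-447,"z":-61,"rx":0,"ry":0,"rz":0,"gripper":1},
    {"x":284,"y":-447,"z":-61,"rx":0,"ry":0,"rz":0,"gripper":1}
  ],
  "newtons": 60
}}

```text
clock: 2.1
eef_pos: [488.6, 96.9, 164.7]
tcp_rot: [3.141, 0.001, 3.075]
contact_force: [1.3, 0.9, -0.2]
opening: 1.001
grasp_force: 0.0
```

>>> {"name": "servo_tool", "arguments": {
  "deltas": [
    {"x":20,"y":-31,"z":-4,"rx":0,"ry":0,"rz":0,"gripper":1},
    {"x":20,"y":-31,"z":-4,"rx":0,"ry":0,"rz":0,"gripper":1}
  ],
  "newtons": 60
}}

```text
clock: 2.3
eef_pos: [509.8, 64.4, 160.3]
tcp_rot: [-3.141, 0.001, 3.071]
contact_force: [0.4, 0.8, 0.2]
opening: 0.996
grasp_force: 0.0
```

```bash
python3 - <<'E'
from h import *
s=r.sense();print(s['clock'],s['eef_pos'],np.degrees(s['tcp_rot']),s['qpos'],r.camera_params("wrist"))
cv2.imwrite("pics/w1.png",r.grab_frame("wrist"))
E
```

```text
2.3 [509.7691724   64.41706349 160.30654397] [-1.79960491e+02  6.80959928e-02  1.75962706e+02] [ 1.23383628e-01  2.65666601e-01  1.93699371e+00 -1.12312412e-03
  9.37899236e-01 -1.37628438e+00] {'mtx': array([[328.59506409,   0.        , 283.73267976],
       [  0.        , 328.59506409, 213.33674822],
       [  0.        ,   0.        ,   1.        ]]), 'D': array([-0.05060004,  0.        ,  0.        ,  0.        ,  0.        ]), 'eye': array([433.67055471,  69.25733888, 303.588555  ]), 'orientation': array([2.83560536e+00, 1.82883558e-03, 1.50058094e+00])}
```

View pics/w1.png

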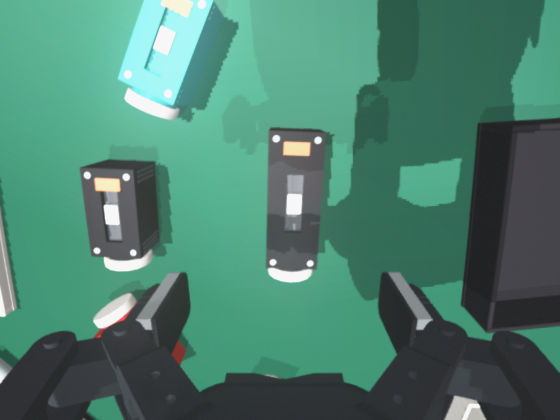

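```bash
python3 - <<'E'
from h import *
for n,l in (("long",[(276,139),(318,140),(311,263),(273,262)]),("short",[(87,175),(127,177),(133,252),(97,250)]),("carr",[(294,204),(112,215)])):
    q=w("wrist",l,46); d=(q[2]+q[3]-q[0]-q[1])[:2] if len(q)==4 else [1,0]
    print(n,q.mean(0).round(1),np.degrees(np.arctan2(d[1],d[0])).round(1),q[:,:2].round(1).tolist())
s=r.sense();print(s['clock'],s['eef_pos'],np.degrees(s['tcp_rot']))
E
```

```text
long [506.4  74.   46. ] -5.7 [[453.1, 63.0], [456.1, 95.2], [559.9, 85.1], [556.6, 52.4]]
short [504.6 -79.4  46. ] -7.2 [[469.8, -91.7], [474.0, -58.9], [539.2, -67.7], [535.3, -99.3]]
carr [505.4  -2.4  46. ] 0.0 [[506.0, 73.7], [504.8, -78.5]]
2.35 [508.42960788  66.03292339 160.31399873] [-1.79995808e+02 -3.98514518e-03  1.75969545e+02]
```

>>> {"name": "servo_tool", "arguments": {
  "deltas": [
    {"x":-2,"y":7,"z":-40,"rx":0,"ry":0,"rz":-0.017,"gripper":1},
    {"x":-2,"y":7,"z":-80,"rx":0,"ry":0,"rz":-0.017,"gripper":1},
    {"x":-2,"y":7,"z":-115,"rx":0,"ry":0,"rz":-0.017,"gripper":1},
    {"x":-2,"y":7,"z":-140,"rx":0,"ry":0,"rz":-0.017,"gripper":1},
    {"x":-2,"y":7,"z":-152,"rx":0,"ry":0,"rz":-0.017,"gripper":1},
    {"x":-2,"y":7,"z":-152,"rx":0,"ry":0,"rz":-0.017,"gripper":-1},
    {"x":-2,"y":7,"z":-152,"rx":0,"ry":0,"rz":-0.017,"gripper":-1},
    {"x":-2,"y":7,"z":-152,"rx":0,"ry":0,"rz":-0.017,"gripper":-1},
    {"x":-2,"y":7,"z":-152,"rx":0,"ry":0,"rz":-0.017,"gripper":-1},
    {"x":-2,"y":7,"z":-152,"rx":0,"ry":0,"rz":-0.017,"gripper":-1}
  ],
  "newtons": 70
}}

```text
clock: 3.35
eef_pos: [506.7, 75.0, 10.2]
tcp_rot: [3.141, 0.003, 3.058]
contact_force: [-0.3, 0.3, 5.4]
opening: 0.507
grasp_force: 71.7
```

>>> {"name": "servo_tool", "arguments": {
  "deltas": [
    {"x":0,"y":0,"z":10,"rx":0,"ry":0,"rz":0,"gripper":-1},
    {"x":0,"y":0,"z":35,"rx":0,"ry":0,"rz":0,"gripper":-1},
    {"x":0,"y":0,"z":70,"rx":0,"ry":0,"rz":0,"gripper":-1},
    {"x":0,"y":0,"z":105,"rx":0,"ry":0,"rz":0,"gripper":-1},
    {"x":0,"y":0,"z":140,"rx":0,"ry":0,"rz":0,"gripper":-1},
    {"x":0,"y":0,"z":150,"rx":0,"ry":-0.12,"rz":0,"gripper":-1},
    {"x":0,"y":0,"z":150,"rx":0,"ry":-0.26,"rz":0,"gripper":-1},
    {"x":0,"y":0,"z":150,"rx":0,"ry":-0.4,"rz":0,"gripper":-1},
    {"x":0,"y":0,"z":150,"rx":0,"ry":-0.54,"rz":0,"gripper":-1},
    {"x":0,"y":0,"z":150,"rx":0,"ry":-0.68,"rz":0,"gripper":-1}
  ],
  "newtons": 70
}}

```text
clock: 4.35
eef_pos: [507.1, 61.8, 159.8]
tcp_rot: [3.127, 0.54, 3.038]
contact_force: [0.9, -1.9, -3.3]
opening: 0.504
grasp_force: 71.8
```

>>> {"name": "servo_tool", "arguments": {
  "deltas": [
    {"x":0,"y":0,"z":0,"rx":0,"ry":-0.05,"rz":0,"gripper":-1},
    {"x":0,"y":0,"z":0,"rx":0,"ry":-0.05,"rz":0,"gripper":-1},
    {"x":0,"y":0,"z":0,"rx":0,"ry":-0.05,"rz":0,"gripper":-1},
    {"x":0,"y":0,"z":0,"rx":0,"ry":-0.05,"rz":0,"gripper":-1},
    {"x":0,"y":0,"z":0,"rx":0,"ry":-0.05,"rz":0,"gripper":-1},
    {"x":0,"y":0,"z":0,"rx":0,"ry":-0.05,"rz":0,"gripper":-1},
    {"x":0,"y":0,"z":0,"rx":0,"ry":-0.05,"rz":0,"gripper":-1},
    {"x":0,"y":0,"z":0,"rx":0,"ry":-0.05,"rz":0,"gripper":-1}
  ],
  "newtons": 70
}}

```text
clock: 5.15
eef_pos: [509.8, 62.0, 159.6]
tcp_rot: [3.122, 0.588, 3.035]
contact_force: [-0.1, -0.0, -2.8]
opening: 0.504
grasp_force: 71.7
```

```bash
python3 - <<'E'
from h import *
s=r.sense();print(s['clock'],s['eef_pos'],s['qpos'])
a=r.grab_frame("wrist");b=r.grab_frame("scene")[100:310,150:430]
cv2.imwrite("pics/w2.png",np.hstack([a[:,80:480],cv2.resize(b,(400,300))]) if 0 else np.hstack([a[:,80:480],cv2.copyMakeBorder(cv2.resize(b,(400,300)),0,120,0,0,0)]))
E
```

```text
5.15 [509.76544177  61.98582726 159.63636848] [ 0.22713814  0.09477384  2.34364601 -0.88658386  0.21208322 -0.41557451]
```

View pics/w2.png

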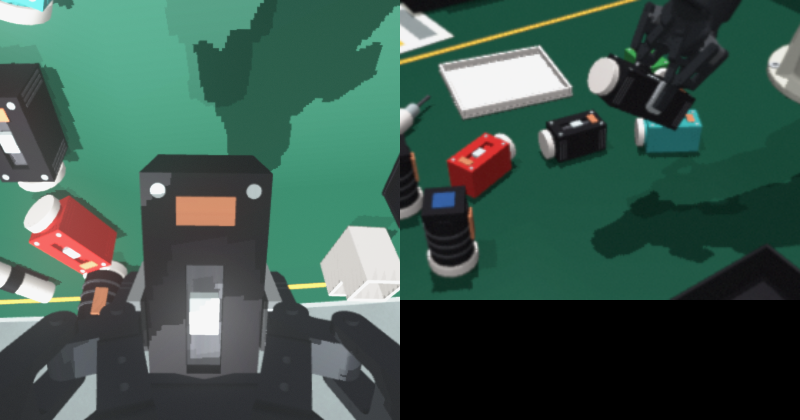

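```bash
python3 - <<'E'
from h import *
s=r.sense();p=r.camera_params("wrist")
T=R.from_euler('xyz',s['tcp_rot']).as_matrix();C=R.from_euler('xyz',p['orientation']).as_matrix()
px=np.array([(237,190),(334,190),(285,265),(285,292),(285,335),(285,375)],float).reshape(-1,1,2)
n=cv2.undistortPoints(px,p['mtx'],p['D']).reshape(-1,2)
d=np.c_[n,np.ones(6)]@C.T@T; e=(p['eye']-s['eef_pos'])@T
print((e+d*((-36-e[2])/d[:,2])[:,None]).round(1))
E
```

```text
[[ 50.2 -16.3 -36. ]
 [ 50.3  16.1 -36. ]
 [ 22.6  -0.2 -36. ]
 [ 11.5  -0.2 -36. ]
 [ -7.6  -0.1 -36. ]
 [-27.4  -0.1 -36. ]]
```

```bash
python3 - <<'E'
from h import *
s=r.sense()
print(s['tcp_rot'],s['eef_pos'],(R.from_euler('xyz',[np.pi,0,3.05])*R.from_euler('xyz',s['tcp_rot']).inv()).as_rotvec())
E
```

```text
[3.12198244 0.58819719 3.03523752] [509.71880735  61.99982588 159.57028373] [0.03917101 0.58718218 0.00856663]
```

>>> {"name": "servo_tool", "arguments": {
  "deltas": [
    {"x":0,"y":0,"z":0,"rx":0.007,"ry":0.1,"rz":0.0015,"gripper":-1},
    {"x":0,"y":0,"z":0,"rx":0.014,"ry":0.22,"rz":0.003,"gripper":-1},
    {"x":0,"y":0,"z":0,"rx":0.022,"ry":0.34,"rz":0.005,"gripper":-1},
    {"x":0,"y":0,"z":0,"rx":0.03,"ry":0.46,"rz":0.007,"gripper":-1},
    {"x":0,"y":0,"z":0,"rx":0.039,"ry":0.587,"rz":0.0086,"gripper":-1},
    {"x":0,"y":0,"z":0,"rx":0.039,"ry":0.587,"rz":0.0086,"gripper":-1},
    {"x":0,"y":0,"z":0,"rx":0.039,"ry":0.587,"rz":0.0086,"gripper":-1},
    {"x":0,"y":0,"z":0,"rx":0.039,"ry":0.587,"rz":0.0086,"gripper":-1}
  ],
  "newtons": 70
}}

```text
clock: 6.05
eef_pos: [509.4, 61.8, 158.9]
tcp_rot: [-3.141, 0.001, 3.05]
contact_force: [-0.2, -0.3, -2.3]
opening: 0.505
grasp_force: 71.7
```

```bash
python3 - <<'E'
from h import *
s=r.sense();print(s['clock'],s['eef_pos'],s['tcp_rot'],s['qpos'])
a=r.grab_frame("wrist")
cv2.imwrite("pics/w3.png",a[120:,140:440])
E
```

```text
6.05 [509.37115214  61.79226842 158.92775144] [-3.14103203e+00  1.06380570e-03  3.04965331e+00] [ 1.18312111e-01  2.66550706e-01  1.93953697e+00 -9.57672038e-04
  9.34581824e-01 -1.35997593e+00]
```

View pics/w3.png

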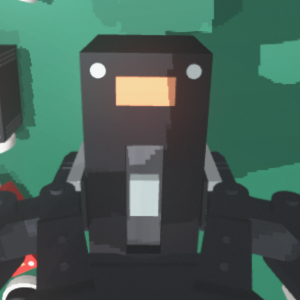

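>>> {"name": "servo_tool", "arguments": {
  "deltas": [
    {"x":0,"y":-30,"z":0,"rx":0,"ry":0,"rz":-0.01,"gripper":-1},
    {"x":0,"y":-75,"z":0,"rx":0,"ry":0,"rz":-0.02,"gripper":-1},
    {"x":0,"y":-120,"z":0,"rx":0,"ry":0,"rz":-0.03,"gripper":-1},
    {"x":0,"y":-165,"z":0,"rx":0,"ry":0,"rz":-0.04,"gripper":-1},
    {"x":0,"y":-210,"z":0,"rx":0,"ry":0,"rz":-0.05,"gripper":-1},
    {"x":-1,"y":-255,"z":0,"rx":0,"ry":0,"rz":-0.06,"gripper":-1},
    {"x":-2,"y":-300,"z":0,"rx":0,"ry":0,"rz":-0.07,"gripper":-1},
    {"x":-3,"y":-340,"z":0,"rx":0,"ry":0,"rz":-0.08,"gripper":-1},
    {"x":-3,"y":-365,"z":-20,"rx":0,"ry":0,"rz":-0.09,"gripper":-1},
    {"x":-3,"y":-365,"z":-50,"rx":0,"ry":0,"rz":-0.09,"gripper":-1}
  ],
  "newtons": 70
}}

```text
clock: 7.1
eef_pos: [507.4, -306.5, 111.0]
tcp_rot: [-3.138, 0.006, 2.958]
contact_force: [-0.4, 0.1, -2.9]
opening: 0.505
grasp_force: 72.4
```

>>> {"name": "servo_tool", "arguments": {
  "deltas": [
    {"x":0,"y":0,"z":-30,"rx":0,"ry":0,"rz":0,"gripper":-1},
    {"x":0,"y":0,"z":-55,"rx":0,"ry":0,"rz":0,"gripper":-1},
    {"x":0,"y":0,"z":-75,"rx":0,"ry":0,"rz":0,"gripper":-1},
    {"x":0,"y":0,"z":-82,"rx":0,"ry":0,"rz":0,"gripper":-1},
    {"x":0,"y":0,"z":-82,"rx":0,"ry":0,"rz":0,"gripper":-1}
  ],
  "newtons": 70
}}

```text
clock: 7.6
eef_pos: [505.7, -302.1, 27.1]
tcp_rot: [3.141, -0.001, 2.961]
contact_force: [-0.5, 0.4, -2.0]
opening: 0.507
grasp_force: 72.2
```

Now the last 11 mm slowly until contact.

>>> {"name": "servo_tool", "arguments": {
  "deltas": [
    {"x":0,"y":0,"z":-5,"rx":0,"ry":0,"rz":0,"gripper":-1},
    {"x":0,"y":0,"z":-9,"rx":0,"ry":0,"rz":0,"gripper":-1},
    {"x":0,"y":0,"z":-11,"rx":0,"ry":0,"rz":0,"gripper":-1},
    {"x":0,"y":0,"z":-11,"rx":0,"ry":0,"rz":0,"gripper":-1}
  ],
  "newtons": 70
}}

```text
clock: 8.0
eef_pos: [506.8, -303.0, 16.8]
tcp_rot: [-3.141, 0.001, 2.96]
contact_force: [0.4, -0.2, -3.0]
opening: 0.501
grasp_force: 72.2
```

>>> {"name": "servo_tool", "arguments": {
  "deltas": [
    {"x":0,"y":0,"z":-1,"rx":0,"ry":0,"rz":0,"gripper":-1},
    {"x":0,"y":0,"z":-2,"rx":0,"ry":0,"rz":0,"gripper":-1},
    {"x":0,"y":0,"z":-2,"rx":0,"ry":0,"rz":0,"gripper":-1}
  ],
  "newtons": 70
}}

```text
clock: 8.3
eef_pos: [506.9, -303.1, 15.3]
tcp_rot: [-3.141, 0.001, 2.96]
contact_force: [-2.3, 1.7, 4.0]
opening: 0.505
grasp_force: 72.8
```

>>> {"name": "servo_tool", "arguments": {
  "deltas": [
    {"x":0,"y":0,"z":0,"rx":0,"ry":0,"rz":0,"gripper":0.6},
    {"x":0,"y":0,"z":0,"rx":0,"ry":0,"rz":0,"gripper":0.6},
    {"x":0,"y":0,"z":0,"rx":0,"ry":0,"rz":0,"gripper":0.6},
    {"x":0,"y":0,"z":0,"rx":0,"ry":0,"rz":0,"gripper":0.6},
    {"x":0,"y":0,"z":25,"rx":0,"ry":0,"rz":0,"gripper":0.6},
    {"x":0,"y":0,"z":60,"rx":0,"ry":0,"rz":0,"gripper":1},
    {"x":0,"y":0,"z":105,"rx":0,"ry":0,"rz":0,"gripper":1},
    {"x":0,"y":40,"z":125,"rx":0,"ry":0,"rz":0,"gripper":1},
    {"x":0,"y":85,"z":135,"rx":0,"ry":0,"rz":0.03,"gripper":1},
    {"x":-1,"y":130,"z":135,"rx":0,"ry":0,"rz":0.056,"gripper":1}
  ],
  "newtons": 70
}}

```text
clock: 9.3
eef_pos: [506.7, -172.3, 151.6]
tcp_rot: [-3.141, 0.004, 3.016]
contact_force: [-0.1, -0.3, -0.1]
opening: 0.999
grasp_force: 0.0
```

>>> {"name": "servo_tool", "arguments": {
  "deltas": [
    {"x":0,"y":50,"z":0,"rx":0,"ry":0,"rz":0,"gripper":1},
    {"x":-1,"y":93,"z":0,"rx":0,"ry":0,"rz":0,"gripper":1},
    {"x":-1,"y":93,"z":0,"rx":0,"ry":0,"rz":0,"gripper":1},
    {"x":-1,"y":93,"z":0,"rx":0,"ry":0,"rz":0,"gripper":1}
  ],
  "newtons": 70
}}

```text
clock: 9.7
eef_pos: [504.8, -79.1, 149.8]
tcp_rot: [-3.141, 0.001, 3.019]
contact_force: [0.1, 0.9, 0.9]
opening: 1.003
grasp_force: 0.0
```

```bash
python3 - <<'E'
from h import *
s=r.sense();print(s['clock'],s['eef_pos'],s['tcp_rot'],s['qpos'])
a=r.grab_frame("wrist");b=r.grab_frame("top")[80:345,100:465]
cv2.imwrite("pics/w4.png",np.hstack([a[:,60:480],cv2.copyMakeBorder(b,0,155,0,0,0)]))
print(s:=r.camera_params("wrist")['eye'])
E
```

```text
9.7 [504.83473054 -79.12402498 149.78258049] [-3.14130468e+00  7.09916828e-04  3.01871708e+00] [-1.58226997e-01  2.76244459e-01  1.95117551e+00 -3.31849601e-04
  9.13453058e-01 -1.60594497e+00]
[429.31232657 -71.59262621 293.02831739]
```

View pics/w4.png

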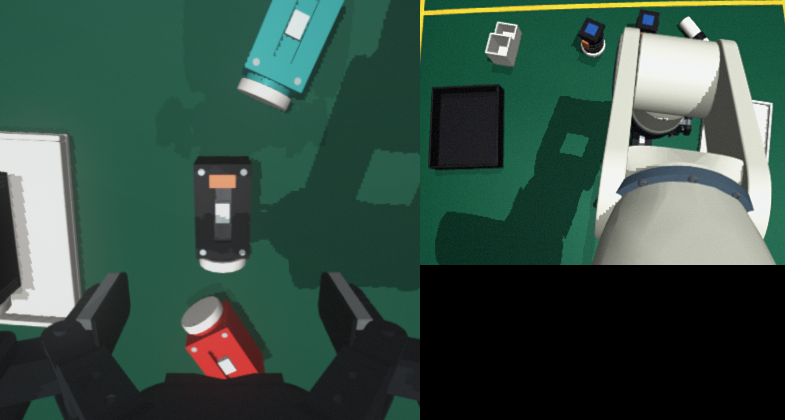

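>>> {"name": "servo_tool", "arguments": {
  "deltas": [
    {"x":0,"y":0,"z":-40,"rx":0,"ry":0,"rz":0,"gripper":1},
    {"x":0,"y":0,"z":-80,"rx":0,"ry":0,"rz":0,"gripper":1},
    {"x":0,"y":0,"z":-110,"rx":0,"ry":0,"rz":0,"gripper":1},
    {"x":0,"y":0,"z":-130,"rx":0,"ry":0,"rz":0,"gripper":1},
    {"x":0,"y":0,"z":-140,"rx":0,"ry":0,"rz":0,"gripper":1},
    {"x":0,"y":0,"z":-140,"rx":0,"ry":0,"rz":0,"gripper":-1},
    {"x":0,"y":0,"z":-140,"rx":0,"ry":0,"rz":0,"gripper":-1},
    {"x":0,"y":0,"z":-140,"rx":0,"ry":0,"rz":0,"gripper":-1},
    {"x":0,"y":0,"z":-140,"rx":0,"ry":0,"rz":0,"gripper":-1},
    {"x":0,"y":0,"z":-140,"rx":0,"ry":0,"rz":0,"gripper":-1}
  ],
  "newtons": 70
}}

```text
clock: 10.8
eef_pos: [505.8, -80.3, 11.0]
tcp_rot: [-3.141, 0.003, 3.016]
contact_force: [-0.6, -1.8, 7.2]
opening: 0.505
grasp_force: 72.1
```

>>> {"name": "servo_tool", "arguments": {
  "deltas": [
    {"x":0,"y":0,"z":10,"rx":0,"ry":0,"rz":0,"gripper":-1},
    {"x":0,"y":0,"z":35,"rx":0,"ry":0,"rz":0,"gripper":-1},
    {"x":0,"y":0,"z":70,"rx":0,"ry":0,"rz":0,"gripper":-1},
    {"x":0,"y":0,"z":105,"rx":0,"ry":0,"rz":0,"gripper":-1},
    {"x":0,"y":0,"z":140,"rx":0,"ry":0,"rz":0,"gripper":-1},
    {"x":0,"y":0,"z":155,"rx":0,"ry":0,"rz":0,"gripper":-1},
    {"x":0,"y":0,"z":155,"rx":0,"ry":0,"rz":0,"gripper":-1}
  ],
  "newtons": 70
}}

```text
clock: 11.5
eef_pos: [506.1, -80.1, 167.7]
tcp_rot: [-3.141, 0.005, 3.016]
contact_force: [0.8, 0.6, -3.9]
opening: 0.509
grasp_force: 71.8
```

>>> {"name": "servo_tool", "arguments": {
  "deltas": [
    {"x":0,"y":0,"z":0,"rx":0.015,"ry":0.12,"rz":0,"gripper":-1},
    {"x":0,"y":0,"z":0,"rx":0.03,"ry":0.24,"rz":0,"gripper":-1},
    {"x":0,"y":0,"z":0,"rx":0.045,"ry":0.36,"rz":0,"gripper":-1},
    {"x":0,"y":0,"z":0,"rx":0.06,"ry":0.48,"rz":0,"gripper":-1},
    {"x":0,"y":0,"z":0,"rx":0.075,"ry":0.6,"rz":0,"gripper":-1},
    {"x":0,"y":0,"z":0,"rx":0.088,"ry":0.7,"rz":0,"gripper":-1},
    {"x":0,"y":0,"z":0,"rx":0.088,"ry":0.7,"rz":0,"gripper":-1},
    {"x":0,"y":0,"z":0,"rx":0.088,"ry":0.7,"rz":0,"gripper":-1},
    {"x":0,"y":0,"z":0,"rx":0.088,"ry":0.7,"rz":0,"gripper":-1},
    {"x":0,"y":0,"z":0,"rx":0.088,"ry":0.7,"rz":0,"gripper":-1}
  ],
  "newtons": 70
}}

```text
clock: 12.5
eef_pos: [504.5, -79.9, 165.5]
tcp_rot: [-3.141, -0.703, 3.016]
contact_force: [-0.3, 0.5, -2.6]
opening: 0.503
grasp_force: 71.7
```

>>> {"name": "servo_tool", "arguments": {
  "deltas": [
    {"x":0,"y":0,"z":0,"rx":0,"ry":0,"rz":0,"gripper":-1},
    {"x":0,"y":0,"z":0,"rx":0,"ry":0,"rz":0,"gripper":-1},
    {"x":0,"y":0,"z":0,"rx":0,"ry":0,"rz":0,"gripper":-1},
    {"x":0,"y":0,"z":0,"rx":0,"ry":0,"rz":0,"gripper":-1}
  ],
  "newtons": 70
}}

```text
clock: 12.9
eef_pos: [504.7, -79.9, 164.8]
tcp_rot: [-3.141, -0.705, 3.016]
contact_force: [-0.1, 0.3, -2.4]
opening: 0.508
grasp_force: 71.7
```

>>> {"name": "servo_tool", "arguments": {
  "deltas": [
    {"x":0,"y":0,"z":0,"rx":-0.015,"ry":-0.12,"rz":0,"gripper":-1},
    {"x":0,"y":0,"z":0,"rx":-0.03,"ry":-0.24,"rz":0,"gripper":-1},
    {"x":0,"y":0,"z":0,"rx":-0.045,"ry":-0.36,"rz":0,"gripper":-1},
    {"x":0,"y":0,"z":0,"rx":-0.06,"ry":-0.48,"rz":0,"gripper":-1},
    {"x":0,"y":0,"z":0,"rx":-0.075,"ry":-0.6,"rz":0,"gripper":-1},
    {"x":0,"y":0,"z":0,"rx":-0.088,"ry":-0.7,"rz":0,"gripper":-1},
    {"x":0,"y":0,"z":0,"rx":-0.088,"ry":-0.7,"rz":0,"gripper":-1},
    {"x":0,"y":0,"z":0,"rx":-0.088,"ry":-0.7,"rz":0,"gripper":-1}
  ],
  "newtons": 70
}}

```text
clock: 13.7
eef_pos: [504.4, -79.9, 165.1]
tcp_rot: [-3.142, -0.001, 3.016]
contact_force: [-0.0, -0.1, -2.4]
opening: 0.507
grasp_force: 71.8
```

```bash
python3 - <<'E'
from h import *
s=r.sense();print(s['clock'],s['eef_pos'],s['tcp_rot'],s['qpos'])
a=r.grab_frame("wrist")
cv2.imwrite("pics/w5.png",a[120:,140:440])
E
```

```text
13.7 [504.44483672 -79.92543383 165.14152778] [-3.14155502e+00 -1.35031203e-03  3.01610343e+00] [-1.60016564e-01  2.55827362e-01  1.93755675e+00 -1.03573019e-04
  9.49556752e-01 -1.60526335e+00]
```

View pics/w5.png

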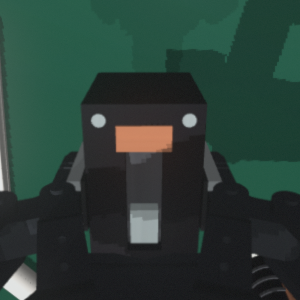

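>>> {"name": "servo_tool", "arguments": {
  "deltas": [
    {"x":3,"y":30,"z":0,"rx":0,"ry":0,"rz":0.01,"gripper":-1},
    {"x":8,"y":75,"z":0,"rx":0,"ry":0,"rz":0.03,"gripper":-1},
    {"x":13,"y":120,"z":0,"rx":0,"ry":0,"rz":0.05,"gripper":-1},
    {"x":18,"y":165,"z":0,"rx":0,"ry":0,"rz":0.07,"gripper":-1},
    {"x":23,"y":210,"z":0,"rx":0,"ry":0,"rz":0.09,"gripper":-1},
    {"x":28,"y":255,"z":0,"rx":0,"ry":0,"rz":0.11,"gripper":-1},
    {"x":33,"y":300,"z":0,"rx":0,"ry":0,"rz":0.13,"gripper":-1},
    {"x":38,"y":345,"z":0,"rx":0,"ry":0,"rz":0.15,"gripper":-1},
    {"x":42,"y":380,"z":0,"rx":0,"ry":0,"rz":0.15,"gripper":-1},
    {"x":42,"y":398,"z":0,"rx":0,"ry":0,"rz":0.15,"gripper":-1}
  ],
  "newtons": 70
}}

```text
clock: 14.75
eef_pos: [547.6, 321.6, 163.8]
tcp_rot: [-3.141, -0.001, -3.115]
contact_force: [0.0, -0.8, -1.4]
opening: 0.503
grasp_force: 72.3
```

>>> {"name": "servo_tool", "arguments": {
  "deltas": [
    {"x":0,"y":0,"z":-20,"rx":0,"ry":0,"rz":0,"gripper":-1},
    {"x":0,"y":0,"z":-50,"rx":0,"ry":0,"rz":0,"gripper":-1},
    {"x":0,"y":0,"z":-80,"rx":0,"ry":0,"rz":0,"gripper":-1},
    {"x":0,"y":0,"z":-110,"rx":0,"ry":0,"rz":0,"gripper":-1},
    {"x":0,"y":0,"z":-130,"rx":0,"ry":0,"rz":0,"gripper":-1},
    {"x":0,"y":0,"z":-140,"rx":0,"ry":0,"rz":0,"gripper":-1},
    {"x":0,"y":0,"z":-145,"rx":0,"ry":0,"rz":0,"gripper":-1},
    {"x":0,"y":0,"z":-145,"rx":0,"ry":0,"rz":0,"gripper":-1}
  ],
  "newtons": 70
}}

```text
clock: 15.55
eef_pos: [547.0, 317.9, 19.4]
tcp_rot: [-3.141, -0.0, -3.117]
contact_force: [0.3, -0.2, -1.8]
opening: 0.505
grasp_force: 72.4
```

>>> {"name": "servo_tool", "arguments": {
  "deltas": [
    {"x":0,"y":0,"z":-2,"rx":0,"ry":0,"rz":0,"gripper":-1},
    {"x":0,"y":0,"z":-3,"rx":0,"ry":0,"rz":0,"gripper":-1},
    {"x":0,"y":0,"z":-4,"rx":0,"ry":0,"rz":0,"gripper":-1},
    {"x":0,"y":0,"z":-4,"rx":0,"ry":0,"rz":0,"gripper":-1}
  ],
  "newtons": 70
}}

```text
clock: 15.95
eef_pos: [546.9, 318.1, 16.1]
tcp_rot: [3.141, 0.001, -3.117]
contact_force: [0.2, -0.1, -2.2]
opening: 0.503
grasp_force: 72.3
```

>>> {"name": "servo_tool", "arguments": {
  "deltas": [
    {"x":0,"y":0,"z":-1,"rx":0,"ry":0,"rz":0,"gripper":-1},
    {"x":0,"y":0,"z":-1.5,"rx":0,"ry":0,"rz":0,"gripper":-1},
    {"x":0,"y":0,"z":-1.5,"rx":0,"ry":0,"rz":0,"gripper":-1}
  ],
  "newtons": 70
}}

```text
clock: 16.25
eef_pos: [546.9, 318.2, 16.0]
tcp_rot: [3.141, 0.001, -3.117]
contact_force: [-5.3, -2.3, 14.6]
opening: 0.507
grasp_force: 74.5
```

Contact. Release, rise, and back off so the cameras can see.

>>> {"name": "servo_tool", "arguments": {
  "deltas": [
    {"x":0,"y":0,"z":0,"rx":0,"ry":0,"rz":0,"gripper":0.5},
    {"x":0,"y":0,"z":0,"rx":0,"ry":0,"rz":0,"gripper":0.5},
    {"x":0,"y":0,"z":0,"rx":0,"ry":0,"rz":0,"gripper":0.5},
    {"x":0,"y":0,"z":0,"rx":0,"ry":0,"rz":0,"gripper":0.5},
    {"x":0,"y":0,"z":25,"rx":0,"ry":0,"rz":0,"gripper":0.5},
    {"x":0,"y":0,"z":60,"rx":0,"ry":0,"rz":0,"gripper":0.5},
    {"x":0,"y":0,"z":105,"rx":0,"ry":0,"rz":0,"gripper":0.5},
    {"x":0,"y":0,"z":150,"rx":0,"ry":0,"rz":0,"gripper":0.5},
    {"x":-10,"y":-45,"z":150,"rx":0,"ry":0,"rz":0,"gripper":0.5},
    {"x":-20,"y":-90,"z":150,"rx":0,"ry":0,"rz":0,"gripper":0.5}
  ],
  "newtons": 70
}}

```text
clock: 17.25
eef_pos: [527.5, 228.2, 165.8]
tcp_rot: [3.14, 0.004, -3.115]
contact_force: [-0.0, 0.1, -0.4]
opening: 0.749
grasp_force: 0.0
```

>>> {"name": "servo_tool", "arguments": {
  "deltas": [
    {"x":-20,"y":-45,"z":20,"rx":0,"ry":0,"rz":0,"gripper":0.5},
    {"x":-40,"y":-90,"z":40,"rx":0,"ry":0,"rz":0,"gripper":0.5},
    {"x":-60,"y":-135,"z":60,"rx":0,"ry":0,"rz":0,"gripper":0.5},
    {"x":-80,"y":-180,"z":60,"rx":0,"ry":0,"rz":0,"gripper":0.5},
    {"x":-90,"y":-215,"z":60,"rx":0,"ry":0,"rz":0,"gripper":0.5},
    {"x":-90,"y":-215,"z":60,"rx":0,"ry":0,"rz":0,"gripper":0.5}
  ],
  "newtons": 70
}}

```text
clock: 17.85
eef_pos: [434.8, 9.3, 224.4]
tcp_rot: [-3.14, 0.0, -3.121]
contact_force: [0.4, 0.3, -0.1]
opening: 0.749
grasp_force: 0.0
```

```bash
python3 - <<'E'
from h import *
s=r.sense();print(s['clock'],s['eef_pos'])
a=r.grab_frame("top")[80:300,100:465]
cv2.imwrite("pics/t6.png",cv2.resize(a,None,fx=2.19,fy=2.19,interpolation=cv2.INTER_CUBIC))
E
```

```text
17.85 [434.81028519   9.31265092 224.3712603 ]
```

View pics/t6.png

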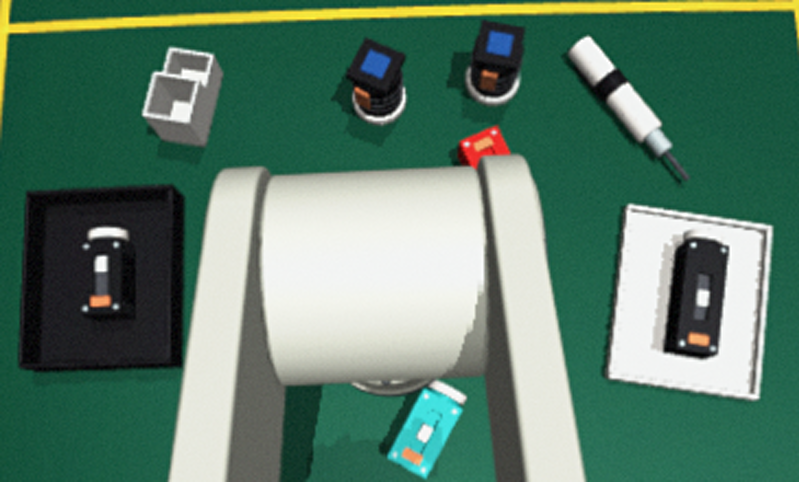

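The short module lies in the black bin at (105,275), its carriage at the cap end of the slot. The long module lies in the white tray at (703,295), its carriage at mid-slot. Both are flat, and the barrels, screwdriver and pot have not moved.

```bash
python3 -c "
from rig import r
print(r.sign_off())"
```

```text
the job is handed in; nothing more can be done
None
```

I handed the job in at about 18 s on the robot clock: the short module's carriage slid, so it is in the rework bin, and the long module's carriage stayed put, so it is in the pass tray. Both are flat with the slot up. The long module tipped about 34° rather than 40° because the wrist neared its limit, which is still over the 30° that is sure. The sign-off returned no verdict.

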